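Send the rejected ingot down the chute

ROBOT

A 6-joint arm with a two-finger parallel gripper is mounted at the origin on the work surface. World frame = base frame: x ahead of the robot, y to its left, z up, the work surface at z = 0. Lengths are in m, angles in rad, forces in N, time in s.
With the tool pointing down it reaches from about 0.3 to 0.875 m from the base axis. Payload 6.4 kg.
Tool frame: the origin (TCP) lies midway between the tips of the shut fingers; the grasp point (between the pads) lies 19 mm behind it; z points along the fingers, y is the line along which they close (so a half turn about z gives the same grasp; the last joint's range is limited). The gripper opens to 85 mm and grips with 20 to 120 N. Pads are 22 mm wide; open, the fingers measure 114 mm over their backs; the gripper's body (76 mm by 85 mm) begins 54 mm behind the grasp point. The pads swing forward as they close: fully open they stand 13 mm farther back than shut.
Start: joints at [0.947, 0.181, 1.607, -0, 1.354, -0.206], TCP at [0.233, 0.526, 0.231] pointing down, gripper open.
Joint ranges: [-2.99, 2.99], [-0.89, 2.07], [0.3, 2.58], [-1.14, 4.28], [0, 2.63], [-3.12, 3.12]. Speed limits (rad/s): [2.57, 2.57, 3.01, 3.14, 3.14, 3.14].

INTERFACE

Orientations are given as a unit quaternion [w, x, y, z].
In Python, from bench import get_obs, camera, hand_in gives the robot as it stands.
- The arm moves only by the tool carry_out, never from a script. Its argument "plan" is a list that holds one entry, the list of rows, each a list of 7 numbers: the shift along the world's x, y, z in m, then the turn, a rotation vector about the world's x, y, z in rad, then the opening, from 0 (shut) to 1 (fully open). In form: [[[x, y, z, rx, ry, rz, hand], ...]]. A call has exactly 5 rows; each row is the pose to reach, as a shift and turn from the pose commanded when the call began; what a row does not reach only later rows make up. A row lasts 1/12 s, in which the tool goes at most 41.7 mm and 7.16 degrees, less where a joint would pass 70% of its speed; a pose out of reach is approached as far as the arm can. A call with a gripper value outside its range is refused whole. The fingers move at their own pace and stop on an object; the grip force is fixed at half the most. Time passes only in rows, so rows that repeat a pose let the fingers close, or fill a call up. It gives the time, the measured TCP pose, the force, the opening and the grip force at its end, in the units of the state.
- get_obs(): the state, without advancing time (a new reading comes with each control period).
- camera(name): name is "scene" or "top" or "wrist"; returns a dict with "pixels" (420x560x3 uint8, red, green, blue), "z_map" (420x560 float32, m along the optical axis (not along the pixel's ray), 0 where there is no reading), "camera_matrix" (3x3 intrinsics, pixels), "cam_to_world" (4x4, takes a point from camera to world coordinates). Camera axes: x right, y up, looking along -z (the intrinsics and any distortion apply to the point x, -y, -z); pixel columns grow to the right and rows downward; lengths in m; the calibration is good to about 2 mm. A picture is of the moment at which its call begins.
- hand_in(): hands the job in; it is judged then, once.
The state is a dict: "time_s": time; "q": joint angles; "dq": joint speeds; "joint_efforts": joint torques, N m; "eef_pos": TCP position; "eef_rot": TCP orientation; "wrist_force": force on the tool from outside, world axes, zero at the start; "torque": the same for the moment, N m; "opening": opening from 0.0 (shut) to 1.0 (fully open); "grasp_force": force on a finger pad.
Only numpy, scipy, OpenCV 4.12 (cv2) and the standard library are available. Lean on these libraries where they do the work, as an engineer would, in place of code of your own. Each camera call takes 0.05 s, during which the arm holds its last target. There are 200 camera calls.

TASK

Three sample ingots lie on top of the reject cabinet: the one with the red stripe has failed inspection. Pull the cabinet's yellow chute door all the way down to its stop, slide the red-striped ingot (push it, do not lift it) over the front edge so that it drops into the open chute, then push the door back up until it is fully shut with the ingot inside. Leave the two blue-striped ingots where they lie and do not disturb the pail, bowl and weights.

Things in the scene. Friction and masses are not known exactly. Their poses are not given: they have to be found in the camera images.
- cabinet: fixed grey hollow metal cabinet with a steel top, 210 mm deep (x), 360 wide (y), 180 tall; origin at the centre of its underside, x points from its front to its back (away from the robot), z up. Front face at x = -105 mm; the flat top at z = 180 mm has a lip 10 mm high, 6 mm wide along both sides and the back, none at the front edge. Inner floor at z = 40 mm
- door (a joint): bottom-hinged yellow chute door in the cabinet's front, 342 mm wide, 120 mm tall, 10 mm thick, with side cheeks: angle in rad, 0 = shut (upright), 0.95 = down at its stop (leaning out to the front). The hinge is stiff, so the door stays where it is left; it takes 5 to 12 N at the bar
- door_hinge (a point): middle of the door's hinge line: low on the cabinet's front face, 40 mm above the bench; the hinge line runs along the cabinet's y
- door_bar (a point): middle of the door's black handle bar (moves with the door): round, 12 mm thick, 180 mm long along the cabinet's y, on a sloping arm at each end. With the door shut it is 135 mm above the hinge line, 15 mm above the door's top edge and 50 mm in front of its outer face, leaving a 44 mm gap behind it, open from above
- ingot_reject: 85 mm long (its x), 48 mm wide (its y), 26 mm tall cast aluminium ingot, 0.27 kg, lying flat on the cabinet's top with its length roughly front to back; origin at the centre of its underside; a red stripe across its top. The rejected one
- ingot_good1: 85 mm long (its x), 48 mm wide (its y), 26 mm tall cast aluminium ingot, 0.27 kg, lying flat on the cabinet's top with its length roughly front to back; origin at the centre of its underside; a blue stripe across its top. Good, stays
- ingot_good2: 85 mm long (its x), 48 mm wide (its y), 26 mm tall cast aluminium ingot, 0.27 kg, lying flat on the cabinet's top with its length roughly front to back; origin at the centre of its underside; a blue stripe across its top. Good, stays
- pail: bystander: small closed yellow and silver pail, 127 mm across, 150 mm tall; origin at the centre of its underside
- bowl: bystander: white bowl, 140 mm across, 50 mm tall; origin at the centre of its underside
- weights: bystander: stack of grey scale weights, 100 x 80 x 75 mm; origin at the centre of its underside

How it is judged:
On the way, in this order (a step that is already met when the one before it is completed fails the run):
1. the door is down at its stop (beyond 0.85 rad) with the red-striped ingot still on the cabinet's top (value of joint door above 0.85 rad and z of ingot_reject in the frame of cabinet above 0.165 m), for 0.2 s.
2. the red-striped ingot has dropped into the open chute (z of ingot_reject in the frame of cabinet between 0.02 and 0.15 m and x of ingot_reject in the frame of cabinet above -0.24 m and y of ingot_reject in the frame of cabinet between -0.18 and 0.18 m and value of joint door above 0.5 rad), for 0.2 s.
At the end, for the whole second after the job is handed in: The door is shut (within 0.05 rad), the red-striped ingot lies at rest inside the cabinet behind it, both blue-striped ingots are within 20 mm of where they started, and the pail, bowl and weights within 30 mm (value of joint door below 0.05 rad and x of ingot_reject in the frame of cabinet between -0.1 and 0.1 m and y of ingot_reject in the frame of cabinet between -0.18 and 0.18 m and z of ingot_reject in the frame of cabinet between 0.02 and 0.15 m and linear speed of ingot_reject below 0.02 m/s and distance of each of ingot_good1, ingot_good2 from where it was at the start of the episode below 0.02 m and distance of each of pail, bowl, weights from where it was at the start of the episode below 0.03 m); the robot touches nothing.
It fails at once if the red-striped ingot is lifted more than 40 mm off the cabinet's top (z of ingot_reject in the frame of cabinet above 0.22 m).
It fails at once if a blue-striped ingot is moved more than 20 mm (distance of any of ingot_good1, ingot_good2 from where it was at the start of the episode above 0.02 m).
It fails at once if the pail, bowl or weights are moved more than 30 mm (distance of any of pail, bowl, weights from where it was at the start of the episode above 0.03 m).
It also fails if it takes over 64 s, if anything falls off the work surface, if the arm or the gripper's body presses on something with over 40 N, if the wrist force passes 120 N, or if a joint passes its speed limit or range.

## Working session

There is one attempt and no reset: what is moved stays moved. The work goes in short steps, Python scripts to look and compute and a tool call to move; the robot and the scene stay as the last step left them, time stands still between calls to the robot, and variables do not carry over. Pictures are saved under pics/ and viewed, at most 10 in all, crops included, and the job is handed in when it is done.

Besides the shell and the picture viewer there is one more tool, called after "Request:" as name(argument=value, ...) on one line, values as JSON. carry_out: Moves the arm, as the interface text tells. Its arguments: {"type":"object","properties":{"plan":{"type":"array","items":{"type":"array","items":{"type":"array","items":{"type":"number"}}}}},"required":["plan"]}

```bash
mkdir -p pics
cat > h.py <<'E'
import numpy as np, cv2
from bench import get_obs, camera, hand_in
def cloud(c):
    z=c["z_map"];K=c["camera_matrix"];v,u=np.mgrid[:z.shape[0],:z.shape[1]]
    p=np.stack([(u-K[0,2])/K[0,0]*z,-(v-K[1,2])/K[1,1]*z,-z],-1)
    T=c["cam_to_world"];return p@T[:3,:3].T+T[:3,3]
def ray(c,u,v,zp):
    K=c["camera_matrix"];T=c["cam_to_world"]
    d=T[:3,:3]@np.array([(u-K[0,2])/K[0,0],-(v-K[1,2])/K[1,1],-1]);o=T[:3,3]
    return o+d*(zp-o[2])/d[2]
E
python3 - <<'E'
from h import *
a=camera("scene");b=camera("top")
for n,c in (("scene",a),("top",b)):
    np.savez(n+".npz",**c); cv2.imwrite(f"pics/{n}0.png",c["pixels"][...,::-1])
    print(n,c["cam_to_world"].round(3).tolist(),c["camera_matrix"].round(1).tolist())
o=get_obs();print(o["eef_pos"],o["eef_rot"],o["wrist_force"],o["time_s"])
E
```

```text
scene [[1.0, -0.013, 0.007, 0.577], [0.014, 0.651, -0.759, -1.085], [0.006, 0.759, 0.652, 1.094], [0.0, 0.0, 0.0, 1.0]] [[462.6, 0.0, 281.6], [0.0, 462.6, 215.2], [0.0, 0.0, 1.0]]
top [[0.024, 0.993, -0.118, 0.37], [-1.0, 0.023, -0.008, 0.02], [-0.005, 0.118, 0.993, 1.868], [0.0, 0.0, 0.0, 1.0]] [[527.1, 0.0, 275.9], [0.0, 527.1, 216.6], [0.0, 0.0, 1.0]]
[0.23299488 0.52512838 0.23048417] [-3.12957360e-04  2.07375865e-01  9.78261020e-01 -7.27517220e-04] [-0.85858605  0.08736901 -0.42178614] 0.1
```

View pics/scene0.png

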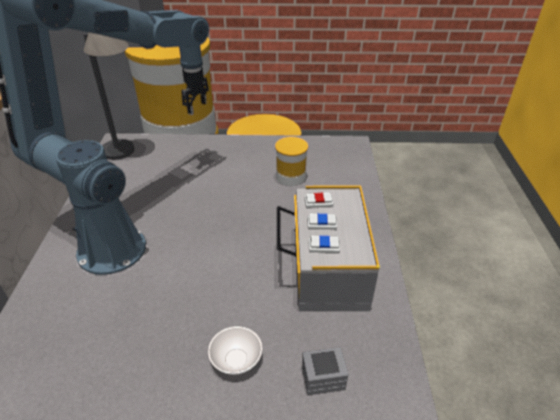

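View pics/top0.png

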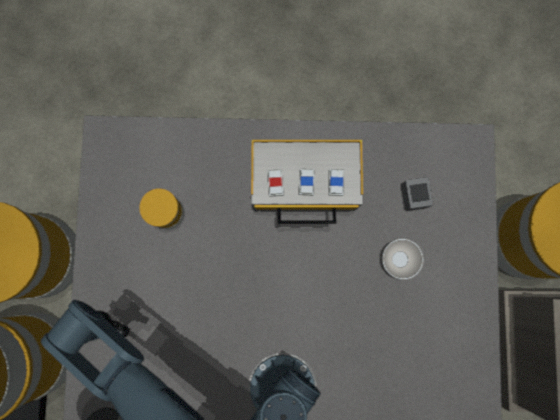

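The scene view shows the cabinet with the red ingot farthest back at (320,199), the blue ones at (322,220) and (324,243), and the bar at (280,230). The top view shows the red ingot at (276,182), blue at (306,181) and (337,181), the bar on row 221 across columns 278–336, and the cabinet top at (251–362, 140–208).

```bash
cat > m.py <<'E'
from h import *
from scipy.ndimage import label
a=dict(np.load("scene.npz"));b=dict(np.load("top.npz"))
def tri(ua,ub):
    A=[];r=[]
    for c,u in((a,ua),(b,ub)):
        p=ray(c,*u,0);o=c["cam_to_world"][:3,3];d=(p-o)/np.linalg.norm(p-o);P=np.eye(3)-np.outer(d,d);A.append(P);r.append(P@o)
    x=np.linalg.lstsq(np.vstack(A),np.hstack(r),rcond=None)[0];return x,np.linalg.norm(A[0]@x-r[0])
def blobs(c,m,key,mn=15):
    L,n=label(m);out=[]
    for i in range(1,n+1):
        v,u=np.nonzero(L==i)
        if len(u)>=mn: out.append((u.mean(),v.mean(),len(u)))
    return sorted(out,key=key)
def masks(c,box):
    P=c["pixels"].astype(int);R,G,B=P[...,0],P[...,1],P[...,2];k=np.zeros(R.shape,bool);k[box[0]:box[1],box[2]:box[3]]=1
    return (R>G+80)&(R>B+80)&(G<90)&k,(B>R+60)&k
ra,ba=masks(a,(180,300,290,380));rb,bb=masks(b,(140,210,250,365))
for k,(x,y) in {"red":(blobs(a,ra,lambda t:t[1]),blobs(b,rb,lambda t:t[0])),"blue":(blobs(a,ba,lambda t:t[1]),blobs(b,bb,lambda t:t[0]))}.items():
    for p,q in zip(x,y): print(k,np.round(p,1),np.round(q,1),*tri(p[:2],q[:2]))
W=cloud(b)
# white ingot tops via depth
m=(W[...,2]>.195)&(W[...,2]<.22)&(W[...,0]>.6)&(W[...,0]<.95)&(abs(W[...,1])<.25)
hsv=cv2.cvtColor(b["pixels"],cv2.COLOR_RGB2HSV)
L,n=label(m)
for i in range(1,n+1):
    v,u=np.nonzero(L==i)
    if len(u)>60: print("ingot blob",len(u),W[L==i].mean(0).round(4),cv2.minAreaRect(W[L==i][:,:2].astype(np.float32)))
# cabinet
m=(W[...,2]>.165)&(W[...,2]<.23)&(W[...,0]>.5)&(W[...,0]<1.0)&(abs(W[...,1])<.3)
L,n=label(m);i=np.argmax(np.bincount(L.ravel())[1:])+1
print("cab",cv2.minAreaRect(W[L==i][:,:2].astype(np.float32)))
K=(b["pixels"].max(-1)<60);K[:212]=0;K[226:]=0;K[:,:272]=0;K[:,342:]=0
v,u=np.nonzero(K);print("bar px",u.min(),u.max(),v.min(),v.max(),np.polyfit(u[(v>216)],v[v>216],1)); print("bar depth",np.median(W[K&(W[...,2]>.1)],0), np.percentile(W[K&(W[...,2]>.1)][:,2],[10,50,90]))
y=cv2.inRange(hsv,(15,120,100),(35,255,255));y[:135]=0;y[215:]=0;y[:,:245]=0;y[:,368:]=0
v,u=np.nonzero(y);r=cv2.minAreaRect(np.c_[u,v].astype(np.float32));print("lip",r)
for q in cv2.boxPoints(r): print(q,ray(b,*q,.19).round(4))
cv2.imwrite("pics/z.png",cv2.resize(np.hstack([b["pixels"][130:235,240:375],a["pixels"][175:280,265:400]]),None,fx=2.9,fy=2.9,interpolation=2)[...,::-1])
E
python3 m.py
```

```text
red [318.9 196.9  67. ] [274.9 181.4  86. ] [0.68162571 0.04005577 0.20432864] 0.0002641313635989523
blue [322.1 218.5  96. ] [306.6 180.7 101. ] [ 0.68624085 -0.06152784  0.20445024] 0.00030010768343028744
blue [324.5 241.  111. ] [336.4 181.  108. ] [ 0.68747839 -0.15677184  0.20464498] 0.00043366458110023016
ingot blob 321 [0.6794 0.0403 0.205 ] ((0.6804814338684082, 0.04052846133708954), (0.08371660858392715, 0.04478247091174126), 5.91091251373291)
ingot blob 330 [ 0.685 -0.06   0.205] ((0.6849035620689392, -0.06001374498009682), (0.08242926746606827, 0.045148104429244995), 0.8351934552192688)
ingot blob 327 [ 0.6853 -0.1552  0.2049] ((0.6867696046829224, -0.15593646466732025), (0.08246274292469025, 0.04600236192345619), 0.4475002586841583)
cab ((0.7177892923355103, -0.0609639436006546), (0.21623042225837708, 0.3609350621700287), 1.262171745300293)
bar px 276 335 212 225 [-2.93596514e-03  2.22690391e+02]
bar depth [ 0.5577885  -0.060187    0.17464115] [0.16477548 0.17464115 0.18029907]
lip ((306.5, 173.49996948242188), (110.99998474121094, 66.99998474121094), 0.0)
[251.      206.99997] [0.5988 0.115  0.19  ]
[251.      139.99997] [0.8195 0.1215 0.19  ]
[362.      139.99997] [ 0.8276 -0.2404  0.19  ]
[362.      206.99997] [ 0.6071 -0.2414  0.19  ]
```

View pics/z.png

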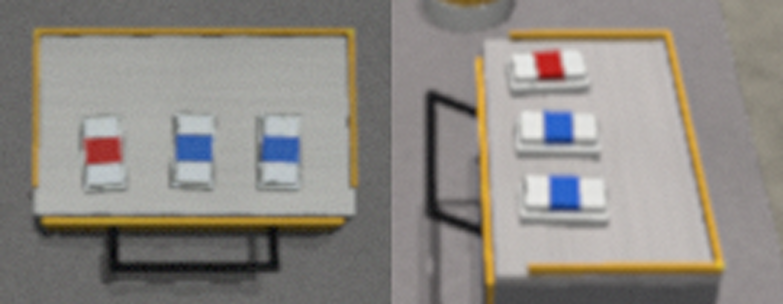

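The zoom shows the red ingot clear of its neighbour by about 50 mm with free space behind it, and the bar ahead of the door. Triangulated tops at z = 0.204–0.205 agree with the expected 0.206. The cabinet centre is at (0.718, -0.061) with yaw of about 1.3°, and the bar is at about (0.558, -0.061, 0.175). I'll move above the bar.

Request:
carry_out(plan=[[[0.016,-0.029,0.004,0,0,-0.057,0.4],[0.032,-0.058,0.007,0,0,-0.113,0.4],[0.049,-0.088,0.01,0,0,-0.17,0.4],[0.065,-0.117,0.014,0,0,-0.226,0.4],[0.081,-0.1465,0.0175,0,0,-0.283,0.4]]])

```text
time_s: 0.52
eef_pos: [0.3144, 0.3776, 0.2485]
eef_rot: [-0.0, 0.344, 0.939, -0.0]
wrist_force: [1.0, -0.8, 0.5]
opening: 0.402
grasp_force: 0.0
```

Request:
carry_out(plan=[[[0.016,-0.029,0.004,0,0,-0.057,0.4],[0.032,-0.058,0.007,0,0,-0.113,0.4],[0.049,-0.088,0.01,0,0,-0.17,0.4],[0.065,-0.117,0.014,0,0,-0.226,0.4],[0.081,-0.1465,0.0175,0,0,-0.283,0.4]]])

```text
time_s: 0.93
eef_pos: [0.3955, 0.231, 0.2663]
eef_rot: [-0.0, 0.473, 0.881, -0.0]
wrist_force: [0.8, 0.5, -0.0]
opening: 0.407
grasp_force: 0.0
```

Request:
carry_out(plan=[[[0.016,-0.029,0.004,0,0,-0.057,0.4],[0.032,-0.058,0.007,0,0,-0.113,0.4],[0.049,-0.088,0.01,0,0,-0.17,0.4],[0.065,-0.117,0.014,0,0,-0.226,0.4],[0.081,-0.1465,0.0175,0,0,-0.283,0.4]]])

```text
time_s: 1.35
eef_pos: [0.4766, 0.0845, 0.2838]
eef_rot: [-0.0, 0.593, 0.805, -0.0]
wrist_force: [0.8, 0.8, -0.3]
opening: 0.399
grasp_force: 0.0
```

Request:
carry_out(plan=[[[0.016,-0.029,0.004,0,0,-0.057,0.4],[0.032,-0.058,0.007,0,0,-0.113,0.4],[0.049,-0.088,0.01,0,0,-0.17,0.4],[0.065,-0.117,0.014,0,0,-0.226,0.4],[0.081,-0.1465,0.0175,0,0,-0.283,0.4]]])

```text
time_s: 1.77
eef_pos: [0.5576, -0.062, 0.301]
eef_rot: [-0.0, 0.701, 0.713, -0.0]
wrist_force: [0.8, 0.4, 0.2]
opening: 0.4
grasp_force: 0.0
```

Run:
```python
from h import *
c=camera("wrist");np.savez("w.npz",**c);cv2.imwrite("pics/w0.png",c["pixels"][...,::-1]);W=cloud(c)
k=(c["pixels"].max(-1)<60)&(W[...,2]>.16)&(W[...,2]<.2)&(W[...,0]<.59)&(W[...,0]>.52)
for y0 in(-.14,-.12,-.1,-.08,-.06,-.04,-.02,0,.02):
    m=k&(abs(W[...,1]-y0)<.01)
    if m.sum()>5:print(y0,m.sum(),W[m].mean(0).round(4),np.percentile(W[m][:,0],[5,95]).round(4),W[m][:,2].max())
```

```text
-0.14 422 [ 0.5612 -0.1423  0.1738] [0.5516 0.5801] 0.1790132575432749
-0.12 328 [ 0.5564 -0.1199  0.1767] [0.5513 0.5615] 0.17940847787498565
-0.1 351 [ 0.5558 -0.0998  0.1765] [0.551 0.561] 0.17932242453794606
-0.08 379 [ 0.5555 -0.0801  0.1764] [0.5501 0.5607] 0.17878959146733991
-0.06 390 [ 0.5551 -0.06    0.1766] [0.5499 0.5602] 0.17960853464257676
-0.04 439 [ 0.5549 -0.0397  0.1764] [0.5496 0.5601] 0.17929482904912514
-0.02 479 [ 0.5544 -0.0199  0.1762] [0.5487 0.56  ] 0.17945960971811736
0 495 [ 5.541e-01 -1.000e-04  1.763e-01] [0.5485 0.5592] 0.17959757006920735
0.02 1095 [0.564  0.0225 0.1714] [0.549  0.5841] 0.17900692198733603
```

View pics/w0.png

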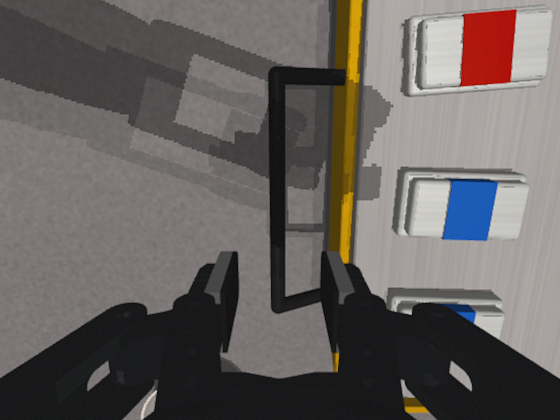

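The wrist view shows the bar vertical at column 278, between the fingers with room each side. Its centre is x ≈ 0.555, z ≈ 0.174. I'll go down and grip.

Request:
carry_out(plan=[[[-0.0025,0.001,-0.03,0,0,0,0.4],[-0.0025,0.001,-0.06,0,0,0,0.4],[-0.0025,0.001,-0.09,0,0,0,0.4],[-0.0025,0.001,-0.12,0,0,0,0.4],[-0.0025,0.001,-0.145,0,0,0,0.4]]])

```text
time_s: 2.23
eef_pos: [0.5536, -0.059, 0.1537]
eef_rot: [-0.001, 0.7, 0.715, -0.001]
wrist_force: [1.3, 0.1, -0.7]
opening: 0.405
grasp_force: 0.0
```

Request:
carry_out(plan=[[[0,0,0,0,0,0,0.4],[0,0,0,0,0,0,0],[0,0,0,0,0,0,0],[0,0,0,0,0,0,0],[0,0,0,0,0,0,0]]])

```text
time_s: 2.65
eef_pos: [0.556, -0.0596, 0.158]
eef_rot: [0.001, 0.7, 0.715, 0.001]
wrist_force: [2.4, 1.4, -2.6]
opening: 0.116
grasp_force: 58.8
```

Gripped (opening 0.116 ≈ 10–12 mm). Next I'll follow the arc down, in two parts.

Request:
carry_out(plan=[[[-0.0065,0,-0.0029,0,0,0,0],[-0.013,0,-0.0063,0,0,0,0],[-0.0195,0,-0.01,0,0,0,0],[-0.0255,-0.001,-0.0142,0,0,0,0],[-0.0255,-0.001,-0.0142,0,0,0,0]]])

```text
time_s: 3.07
eef_pos: [0.5289, -0.0602, 0.143]
eef_rot: [0.0, 0.7, 0.715, 0.0]
wrist_force: [-1.6, 2.7, 3.9]
opening: 0.113
grasp_force: 59.3
```

Request:
carry_out(plan=[[[-0.0115,0,-0.009,0,0,0,0],[-0.0221,0,-0.019,0,0,0,0],[-0.0315,-0.001,-0.0302,0,0,0,0],[-0.04,-0.001,-0.042,0,0,0,0],[-0.04,-0.001,-0.042,0,0,0,0]]])

```text
time_s: 3.48
eef_pos: [0.489, -0.0611, 0.0989]
eef_rot: [0.0, 0.7, 0.714, 0.001]
wrist_force: [6.5, 2.4, -7.4]
opening: 0.114
grasp_force: 58.7
```

Request:
carry_out(plan=[[[-0.0071,0,-0.0128,0,0,0,0],[-0.013,0,-0.026,0,0,0,0],[-0.016,0,-0.0345,0,0,0,0],[-0.0182,0,-0.0428,0,0,0,0],[-0.0182,0,-0.0428,0,0,0,0]]])

```text
time_s: 3.9
eef_pos: [0.4756, -0.0629, 0.0621]
eef_rot: [0.004, 0.699, 0.715, 0.002]
wrist_force: [-0.4, 3.8, 27.2]
opening: 0.112
grasp_force: 68.8
```

```bash
cat > door.py <<'E'
from h import *
c=camera("scene");b=camera("top")
cv2.imwrite("pics/d.png",cv2.resize(np.hstack([b["pixels"][120:260,230:385],c["pixels"][165:305,240:395]]),None,fx=2.5,fy=2.5)[...,::-1])
o=get_obs();print(o["time_s"],o["eef_pos"],o["wrist_force"],o["opening"])
E
python3 door.py
```

```text
4.0 [ 0.4755983  -0.06289373  0.06205621] [-0.42011173  3.56705203 27.45050083] 0.11224958470511162
```

View pics/d.png

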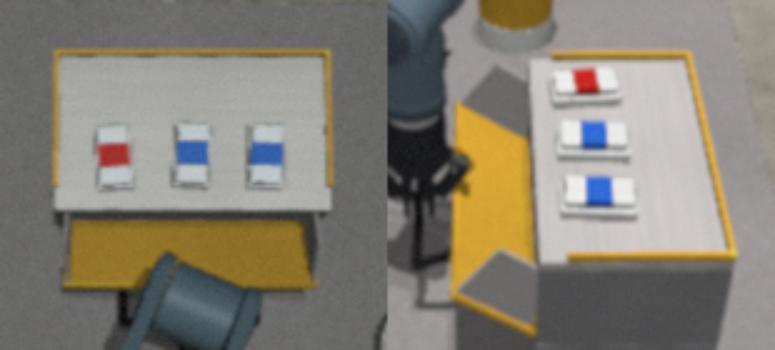

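The open door shows in both views, with the ingots unmoved. I'll measure the door angle from depth before letting go.

```bash
cat > ang.py <<'E'
from h import *
for n in("top","scene"):
    c=camera(n);W=cloud(c);h=cv2.cvtColor(c["pixels"],cv2.COLOR_RGB2HSV)
    m=(cv2.inRange(h,(15,120,80),(35,255,255))>0)&(W[...,0]>.48)&(W[...,0]<.6)&(W[...,2]>.03)&(W[...,2]<.17)&(W[...,1]>.0)&(W[...,1]<.08)
    p=W[m];
    if len(p)>10:
        f=np.polyfit(p[:,0],p[:,2],1);print(n,m.sum(),"angle",np.pi/2-np.arctan(-f[0]),"xmin",p[:,0].min(),"z",p[:,2].max())
o=get_obs();print(o["time_s"],o["eef_pos"],o["wrist_force"],o["opening"])
E
python3 ang.py
```

```text
top 542 angle 0.9682011679329344 xmin 0.5162509288813727 z 0.12341594779642917
scene 395 angle 0.9611375911330952 xmin 0.5172949541416073 z 0.12253628383752124
4.1 [ 0.47557255 -0.06287852  0.06204371] [-2.20017906  4.78261067 27.63206047] 0.11112687338120977
```

The door is at its stop (≈0.96 rad). I'll release, lift, and go to behind the red ingot.

Request:
carry_out(plan=[[[0,0,0.004,0,0,0,0.35],[0,0,0.004,0,0,0,0.35],[0,0,0.004,0,0,0,0.35],[0,0,0.03,0,0,0,0.35],[0,0,0.065,0,0,0,0.35]]])

```text
time_s: 4.52
eef_pos: [0.4677, -0.0605, 0.1199]
eef_rot: [-0.004, 0.7, 0.714, -0.002]
wrist_force: [0.7, 0.6, -0.1]
opening: 0.348
grasp_force: 0.0
```

Request:
carry_out(plan=[[[0,0,0.035,0,0,0,0.35],[0,0,0.07,0,0,0,0.35],[0,0,0.105,0,0,0,0.2],[0,0,0.14,0,0,0,0],[0,0,0.15,0,0,0,0]]])

```text
time_s: 4.93
eef_pos: [0.4729, -0.0624, 0.2781]
eef_rot: [0.004, 0.7, 0.714, 0.001]
wrist_force: [0.1, -1.6, 0.9]
opening: 0.002
grasp_force: 0.0
```

Request:
carry_out(plan=[[[0.029,0.01,0,0,0,0,0],[0.058,0.02,0,0,0,0,0],[0.087,0.03,0,0,0,0,0],[0.116,0.04,0,0,0,0,0],[0.145,0.05,0,0,0,0,0]]])

```text
time_s: 5.35
eef_pos: [0.6167, -0.011, 0.2712]
eef_rot: [-0.001, 0.7, 0.714, -0.001]
wrist_force: [0.3, -0.7, 1.1]
opening: 0.003
grasp_force: 0.0
```

Request:
carry_out(plan=[[[0.029,0.01,0,0,0,0,0],[0.058,0.02,0,0,0,0,0],[0.087,0.03,0,0,0,0,0],[0.116,0.04,0,0,0,0,0],[0.145,0.05,0,0,0,0,0]]])

```text
time_s: 5.77
eef_pos: [0.7617, 0.0389, 0.2707]
eef_rot: [-0.001, 0.7, 0.714, -0.001]
wrist_force: [0.5, -0.1, 0.9]
opening: 0.002
grasp_force: 0.0
```

```bash
python3 ang.py
python3 - <<'E'
from h import *
from scipy.ndimage import label
c=camera("wrist");cv2.imwrite("pics/w1.png",c["pixels"][...,::-1])
W=cloud(c);m=(W[...,2]>.195)&(W[...,2]<.215)&(W[...,0]>.6)&(W[...,0]<.75)&(W[...,1]>-.25)&(W[...,1]<.1)
L,n=label(m)
for i in range(1,n+1):
    if (L==i).sum()>300:print((L==i).sum(),W[L==i].mean(0),cv2.minAreaRect(W[L==i][:,:2].astype(np.float32)))
E
```

```text
top 35 angle 0.9712059386196087 xmin 0.5178994446708244 z 0.1210491434145129
scene 405 angle 0.9656699339565448 xmin 0.5139295483521212 z 0.12094698053790176
5.8667 [0.76272689 0.03986454 0.26719673] [-0.72549134 -0.45644774 -0.75204022] -0.0015143709328391756
9381 [0.68108421 0.04180677 0.20554332] ((0.6793106198310852, 0.04061495512723923), (0.08101744204759598, 0.04351140558719635), 4.306623458862305)
438 [ 0.68316361 -0.06008508  0.20673092] ((0.6827895045280457, -0.06000785529613495), (0.0311458557844162, 0.01006491668522358), 35.60039520263672)
```

View pics/w1.png

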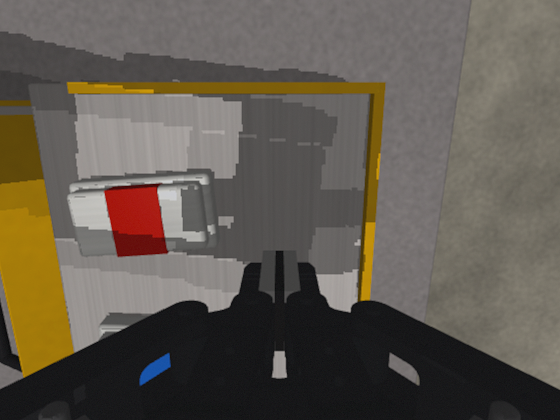

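The view shows the red ingot unmoved at (140,220), with the shut fingers behind it at (280,260) inside the lip. I'll descend to about 7 mm above the top, then push.

Request:
carry_out(plan=[[[0,0.002,-0.025,0,0,0,0],[0,0.002,-0.05,0,0,0,0],[0,0.002,-0.07,0,0,0,0],[0,0.002,-0.081,0,0,0,0],[0,0.002,-0.081,0,0,0,0]]])

```text
time_s: 6.33
eef_pos: [0.7584, 0.0402, 0.1874]
eef_rot: [-0.003, 0.7, 0.714, -0.002]
wrist_force: [0.1, 0.6, -1.1]
opening: -0.002
grasp_force: 0.0
```

Request:
carry_out(plan=[[[-0.008,0,0,0,0,0,0],[-0.016,0,0,0,0,0,0],[-0.024,0,0,0,0,0,0],[-0.032,0,0,0,0,0,0],[-0.04,0,0,0,0,0,0]]])

```text
time_s: 6.75
eef_pos: [0.7215, 0.0401, 0.1939]
eef_rot: [0.001, 0.7, 0.714, 0.001]
wrist_force: [0.5, 0.3, -0.5]
opening: -0.0
grasp_force: 0.5
```

```bash
cat > red.py <<'E'
from h import *
from scipy.ndimage import label
for n in("scene","top"):
    c=camera(n);W=cloud(c);P=c["pixels"].astype(int);m=(P[...,0]>P[...,1]+60)&(P[...,0]>P[...,2]+60)&(P[...,1]<90)&(W[...,0]>.4)&(W[...,0]<.9)&(abs(W[...,1])<.2)&(W[...,2]>.02)&(W[...,2]<.25)
    if m.sum():print(n,"red",m.sum(),W[m].mean(0).round(4))
    m=(P[...,2]>P[...,0]+60)&(W[...,0]>.6)&(W[...,0]<.8)&(abs(W[...,1])<.25)
    L,k=label(m);print([W[L==i].mean(0).round(3).tolist() for i in range(1,k+1) if (L==i).sum()>20])
o=get_obs();print(o["time_s"],o["eef_pos"],o["wrist_force"])
E
python3 red.py
```

```text
scene red 70 [0.6709 0.0372 0.2061]
[[0.687, -0.06, 0.204], [0.687, -0.158, 0.206]]
top red 51 [0.664  0.043  0.2061]
[[0.686, -0.061, 0.206], [0.687, -0.157, 0.206]]
6.85 [0.72092597 0.0403166  0.19373592] [ 0.45106686 -0.14274916  0.52586895]
```

Pushing works. Continuing, a little lower.

Request:
carry_out(plan=[[[-0.008,0,-0.003,0,0,0,0],[-0.016,0,-0.005,0,0,0,0],[-0.024,0,-0.005,0,0,0,0],[-0.032,0,-0.005,0,0,0,0],[-0.04,0,-0.005,0,0,0,0]]])

```text
time_s: 7.27
eef_pos: [0.6822, 0.0403, 0.1885]
eef_rot: [0.002, 0.7, 0.714, 0.001]
wrist_force: [4.5, -1.2, 7.1]
opening: -0.001
grasp_force: 3.8
```

```bash
python3 red.py
```

```text
scene red 73 [0.6321 0.0366 0.2061]
[[0.687, -0.06, 0.205], [0.687, -0.158, 0.207]]
top red 44 [0.624  0.0433 0.2058]
[[0.686, -0.062, 0.205], [0.687, -0.156, 0.206]]
7.3667 [0.68093516 0.0403506  0.18843793] [-0.93082042 -0.43114982  7.70624242]
```

Request:
carry_out(plan=[[[-0.008,0,0.004,0,0,0,0],[-0.016,0,0.004,0,0,0,0],[-0.024,0,0.004,0,0,0,0],[-0.032,0,0.004,0,0,0,0],[-0.04,0,0.004,0,0,0,0]]])

```text
time_s: 7.78
eef_pos: [0.6406, 0.0406, 0.1907]
eef_rot: [0.0, 0.7, 0.714, 0.0]
wrist_force: [3.5, 0.7, 5.8]
opening: -0.001
grasp_force: 3.0
```

Request:
carry_out(plan=[[[-0.008,0,0,0,0,0,0],[-0.016,0,0,0,0,0,0],[-0.024,0,0,0,0,0,0],[-0.03,0,0,0,0,0,0],[-0.03,0,0,0,0,0,0]]])

```text
time_s: 8.2
eef_pos: [0.6089, 0.0408, 0.1893]
eef_rot: [-0.001, 0.7, 0.715, -0.001]
wrist_force: [0.6, -0.2, -0.1]
opening: 0.0
grasp_force: 0.0
```

```bash
python3 red.py;python3 door.py
```

```text
[[0.687, -0.063, 0.206], [0.687, -0.158, 0.207]]
[[0.686, -0.062, 0.205], [0.687, -0.157, 0.206]]
8.3 [0.6103823  0.04063927 0.18966333] [-0.46981306 -0.59730811  0.56201754]
8.4 [0.6110289  0.04053868 0.18986298] [0.42250596 0.4176378  0.025407  ] -0.002407053045079053
```

View pics/d.png

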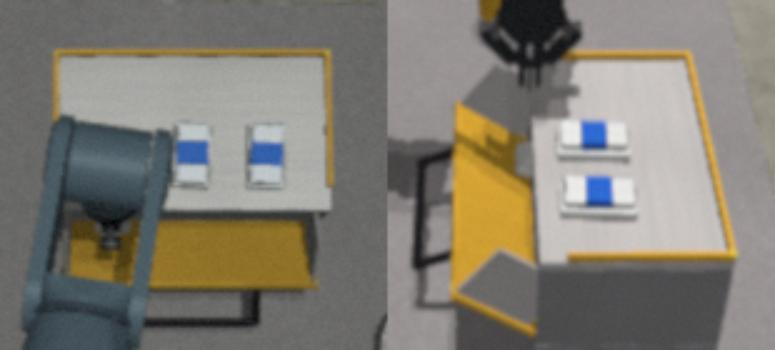

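The red ingot is off the top; a bit of it shows low in the chute at (525,155). The blue ingots haven't moved. Next I'll go above the open bar.

Request:
carry_out(plan=[[[0,0,0.03,0,0,0,0],[-0.02,-0.015,0.06,0,0,0,0],[-0.05,-0.035,0.07,0,0,0,0],[-0.08,-0.055,0.07,0,0,0,0.1],[-0.11,-0.08,0.07,0,0,0,0.3]]])

```text
time_s: 8.82
eef_pos: [0.5007, -0.0396, 0.2613]
eef_rot: [0.001, 0.699, 0.715, 0.001]
wrist_force: [0.3, -1.0, 0.4]
opening: 0.227
grasp_force: 0.0
```

Request:
carry_out(plan=[[[-0.015,-0.011,0,0,0,0,0.3],[-0.027,-0.022,-0.01,0,0,0,0.3],[-0.027,-0.022,-0.03,0,0,0,0.3],[-0.027,-0.022,-0.03,0,0,0,0.3],[-0.027,-0.022,-0.03,0,0,0,0.3]]])

```text
time_s: 9.23
eef_pos: [0.4736, -0.0613, 0.2297]
eef_rot: [-0.001, 0.7, 0.714, -0.0]
wrist_force: [-0.6, -0.0, -0.4]
opening: 0.297
grasp_force: 0.0
```

```bash
python3 ang.py
python3 - <<'E'
from h import *
c=camera("wrist");cv2.imwrite("pics/w2.png",c["pixels"][...,::-1]);W=cloud(c)
k=(c["pixels"].max(-1)<60)&(W[...,2]>.06)&(W[...,2]<.1)&(W[...,0]<.51)&(W[...,0]>.44)
for y0 in(-.1,-.08,-.06,-.04,-.02,0):
    m=k&(abs(W[...,1]-y0)<.01)
    if m.sum()>5:print(y0,m.sum(),W[m].mean(0).round(4),np.percentile(W[m][:,0],[5,95]).round(4),W[m][:,2].max())
m=(W[...,0]>.5)&(W[...,0]<.62)&(W[...,2]>.03)&(W[...,2]<.17)&(np.ptp(c["pixels"],axis=-1)<25)&(c["pixels"].min(-1)>90)
print("ingot?",m.sum(),W[m].mean(0) if m.any() else "")
E
python3 red.py
```

```text
top 531 angle 0.9609969636019359 xmin 0.5160401649503099 z 0.1276298351549996
scene 398 angle 0.9627498478528443 xmin 0.517674607382275 z 0.1206058068478022
9.3333 [ 0.47483056 -0.06139764  0.23104274] [ 1.02073481  1.5942244  -0.2441848 ] 0.3046009393732905
-0.1 303 [ 0.4755 -0.0997  0.0829] [0.4705 0.4806] 0.08562028921918768
-0.08 323 [ 0.4748 -0.0799  0.0827] [0.4695 0.48  ] 0.08556612999406304
-0.06 352 [ 0.4746 -0.0598  0.0827] [0.4692 0.4798] 0.08549206360437744
-0.04 374 [ 0.4743 -0.04    0.0827] [0.4688 0.4798] 0.08528882366362778
-0.02 393 [ 0.4739 -0.02    0.0827] [0.4685 0.4793] 0.08549306860630845
0 410 [4.735e-01 2.000e-04 8.280e-02] [0.4682 0.4787] 0.08588726880231429
ingot? 2798 [0.60527503 0.03965637 0.07997415]
[[0.686, -0.063, 0.206], [0.687, -0.158, 0.206]]
[[0.686, -0.061, 0.207], [0.687, -0.157, 0.206]]
9.4833 [ 0.47488429 -0.06131765  0.23113421] [-0.09658358  0.60438588 -0.3165416 ]
```

View pics/w2.png

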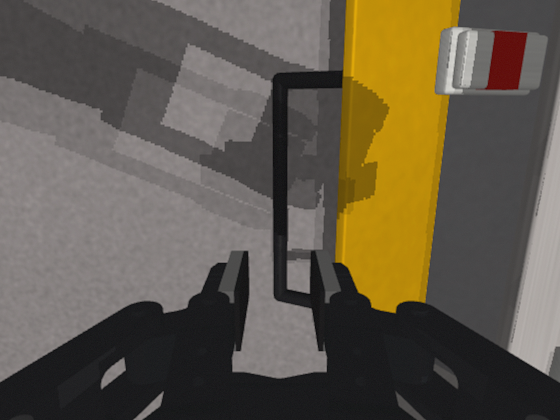

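The view shows the door down, the ingot lying across the hinge line at (495,62) mostly inside, and the bar between the fingers at column 280. Bar centre is (0.4746, -0.060, 0.080). I'll grip it again.

Request:
carry_out(plan=[[[0,0,-0.04,0,0,0,0.3],[0,0,-0.08,0,0,0,0.3],[0,0,-0.12,0,0,0,0.3],[0,0,-0.15,0,0,0,0.3],[0,0,-0.168,0,0,0,0.3]]])

```text
time_s: 9.9
eef_pos: [0.4713, -0.0603, 0.0594]
eef_rot: [-0.003, 0.699, 0.715, -0.002]
wrist_force: [-63.2, 0.4, 67.8]
opening: 0.299
grasp_force: 0.0
```

Request:
carry_out(plan=[[[0,0,0,0,0,0,0.3],[0,0,0,0,0,0,0],[0,0,0,0,0,0,0],[0,0,0,0,0,0,0],[0,0,0,0,0,0,0]]])

```text
time_s: 10.32
eef_pos: [0.476, -0.0607, 0.063]
eef_rot: [0.001, 0.7, 0.715, 0.002]
wrist_force: [5.3, 4.7, -6.8]
opening: 0.114
grasp_force: 58.3
```

Request:
carry_out(plan=[[[0.0037,0,0.0122,0,0,0,0],[0.0087,0,0.0241,0,0,0,0],[0.0145,0,0.0354,0,0,0,0],[0.0215,0,0.0461,0,0,0,0],[0.0293,0.001,0.0562,0,0,0,0]]])

```text
time_s: 10.73
eef_pos: [0.5051, -0.06, 0.1192]
eef_rot: [0.001, 0.7, 0.715, 0.001]
wrist_force: [10.3, -2.9, -13.3]
opening: 0.115
grasp_force: 58.4
```

A brief contact showed while descending (probably the finger back against the door edge), and it cleared once gripped. Continuing the closing arc.

Request:
carry_out(plan=[[[0.0088,0,0.0093,0,0,0,0],[0.0184,0,0.0178,0,0,0,0],[0.0286,0.001,0.0253,0,0,0,0],[0.0396,0.001,0.032,0,0,0,0],[0.0396,0.001,0.032,0,0,0,0]]])

```text
time_s: 11.15
eef_pos: [0.5449, -0.0592, 0.1535]
eef_rot: [0.001, 0.699, 0.715, 0.001]
wrist_force: [-6.1, 1.9, 11.6]
opening: 0.115
grasp_force: 60.6
```

Request:
carry_out(plan=[[[0.006,0,0.003,0,0,0,0],[0.0115,0,0.0056,0,0,0,0],[0.0135,0,0.0064,0,0,0,0],[0.0155,0,0.007,0,0,0,0],[0.0155,0,0.007,0,0,0,0]]])

```text
time_s: 11.57
eef_pos: [0.5588, -0.0589, 0.1606]
eef_rot: [-0.0, 0.699, 0.715, -0.0]
wrist_force: [-10.1, 2.5, 16.8]
opening: 0.111
grasp_force: 60.4
```

```bash
python3 door.py; python3 red.py
```

```text
11.6667 [ 0.55876955 -0.05891396  0.16062316] [-9.58093647  3.59483634 15.52538859] 0.1105359383407892
[[0.687, -0.062, 0.206], [0.687, -0.158, 0.206]]
[[0.686, -0.061, 0.207], [0.687, -0.157, 0.206]]
11.7667 [ 0.55878385 -0.05891032  0.16061929] [-8.93012419  2.46145616 15.3897727 ]
```

View pics/d.png

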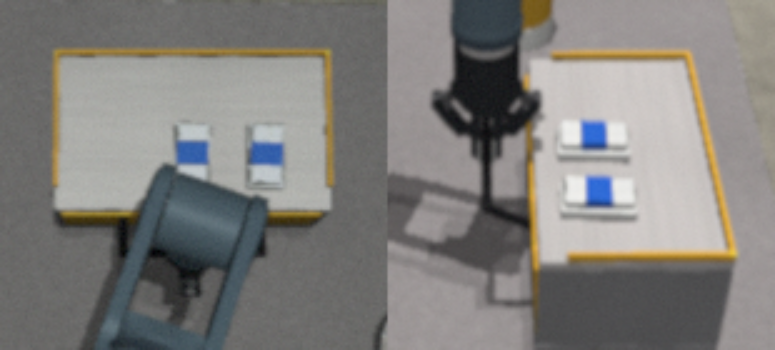

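The door appears upright against the front, and the bar is at its starting place. I'll release, lift and verify.

Request:
carry_out(plan=[[[0,0,0,0,0,0,0.35],[0,0,0,0,0,0,0.35],[0,0,0,0,0,0,0.35],[-0.002,0,0.02,0,0,0,0.35],[-0.002,0,0.05,0,0,0,0.35]]])

```text
time_s: 12.18
eef_pos: [0.5543, -0.0588, 0.2047]
eef_rot: [-0.003, 0.7, 0.714, -0.002]
wrist_force: [1.0, 0.9, -0.6]
opening: 0.351
grasp_force: 0.0
```

Request:
carry_out(plan=[[[0,0,0.03,0,0,0,0.35],[0,0,0.06,0,0,0,0.35],[0,0,0.09,0,0,0,0.35],[0,0,0.09,0,0,0,0.35],[0,0,0.09,0,0,0,0.35]]])

```text
time_s: 12.6
eef_pos: [0.5579, -0.0599, 0.3]
eef_rot: [0.002, 0.7, 0.715, 0.001]
wrist_force: [0.4, -0.3, 0.2]
opening: 0.351
grasp_force: 0.0
```

Run:
```python
from h import *
c=camera("wrist");W=cloud(c);cv2.imwrite("pics/w3.png",c["pixels"][...,::-1])
k=(c["pixels"].max(-1)<60)&(W[...,2]>.16)&(W[...,2]<.2)&(W[...,0]<.59)&(W[...,0]>.52)
for y0 in(-.08,-.06,-.04,-.02,0):
    m=k&(abs(W[...,1]-y0)<.01)
    if m.sum()>5:print(y0,m.sum(),W[m].mean(0).round(4),W[m][:,2].max())
print(get_obs()["eef_pos"],get_obs()["wrist_force"])
```

```text
-0.08 371 [ 0.5587 -0.08    0.1779] 0.18057682373668632
-0.06 401 [ 0.5583 -0.0598  0.1779] 0.1806114043347063
-0.04 445 [ 0.5577 -0.0398  0.1777] 0.18058745084142103
-0.02 478 [ 0.5575 -0.02    0.1776] 0.18043646426466425
0 499 [ 5.570e-01 -1.000e-04  1.778e-01] 0.18066351644160977
[ 0.55686299 -0.05953176  0.29796941] [ 0.19570661 -0.27707601 -0.68575372]
```

View pics/w3.png

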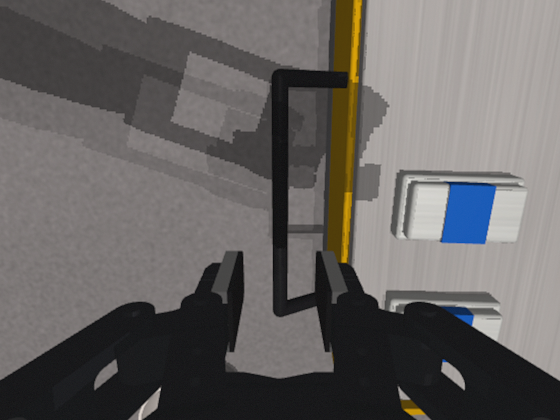

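The view shows the door upright, with the bar 3 mm further in than at the start. The blue ingots are unmoved and the arm is clear of everything. I'll hand in.

```bash
python3 -c "
from h import *
print(hand_in())"
```

```text
the job is handed in; nothing more can be done
None
```

I handed the job in with the door shut on the red-striped ingot and the blue ingots unmoved, but `hand_in()` gave no verdict; a brief 93 N wrist reading while re-gripping the bar was under the 120 N limit, though it breaks the 40 N rule if the gripper's body rather than a finger touched; the ingot inside and the bystanders were not re-measured at the end.

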